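# Tap a locating pin central on a roundness tester's pedestal

### The arm

A 6-joint arm with a two-finger parallel gripper is mounted at the origin on the work surface. World frame = base frame: x ahead of the robot, y to its left, z up, the work surface at z = 0. Lengths are in m, angles in degrees, forces in N, time in s.
With the tool pointing down it reaches from about 0.3 to 0.75 m from the base axis. Payload 8.5 kg.
Tool frame: the origin (TCP) lies at the very end of the fingers, on their centre line; the grasp point (between the pads) lies 19 mm behind it; y points along the fingers, z is the direction in which the jaws open and shut, and the axes are right-handed (so a half turn about y gives the same grasp; the last joint's range is limited). The gripper opens to 85 mm and grips with 20 to 120 N. Pads are 22 mm wide; open, the fingers measure 114 mm over their backs; the gripper's body (76 mm by 85 mm) begins 54 mm behind the grasp point. The pads swing forward as they close: fully open they stand 13 mm farther back than shut.
Start: joints at [-89.628, 21.807, 74.336, -0, 83.858, -12.336], TCP at [0.121, -0.537, 0.231] pointing down, gripper open.
Joint ranges: [-178.18, 178.18], [-50.72, 133.34], [12.68, 142.11], [-81.47, 261.47], [9.98, 163.14], [-165.26, 165.26]. Speed limits (degrees/s): [136.94, 136.94, 180, 180, 180, 180].

### API

Orientations are given as a 3x3 rotation matrix whose columns are the frame's x, y, z axes.
In Python, from rig import env gives the robot as it stands. The module is installed in compiled form; this text tells all that it offers.
- The arm moves only by the tool servo_tool, never from a script. Its argument "rows" is one flat list of numbers, 7 for each row, row after row: the opening, from 0 (shut) to 1 (fully open), then the shift along the world's x, y, z in m, then the turn, a rotation vector about the world's x, y, z in degrees. A call has 1 to 10 rows; each row shifts and turns the commanded pose from where the row before left it; what a row does not reach is not made up. A row lasts 1/12 s, in which the tool goes at most 41.7 mm and 7.16 degrees, less where a joint would pass 70% of its speed; a pose out of reach is approached as far as the arm can. A call with a gripper value outside its range is refused whole. The fingers move at their own pace and stop on an object; "force" is the grip in N (left out, the last holds). Time passes only in rows, so rows that do not move let the fingers close. It gives the time, the measured TCP pose, the force and the opening at its end, in the units of the state.
- env.observe(): the state, without advancing time (a new reading comes with each control period).
- env.get_image(name): name is "scene" or "top" or "wrist"; returns the picture (384x512x3 uint8, red, green, blue); there is no depth.
- env.camera_model(name): a dict with "camera_matrix" (3x3 intrinsics, pixels), "R" (3x3) and "t" (3): a world point X has camera coordinates R X + t; the wrist camera has in their place "mount" (4x4, takes a point from camera to tool coordinates, whose origin is the TCP and whose axes are the tool frame's). Camera axes: x right, y down, z forward; pixel columns grow to the right and rows downward; lengths in m; the calibration is good to about 2 mm. A picture is of the moment at which its call begins: read the wrist's pose just before it. camera_model takes no time and is no camera call.
- env.close_job(): hands the job in, once; it reports no verdict.
The state is a dict: "time_s": time; "q": joint angles; "qvel": joint speeds; "joint_efforts": joint torques, N m; "position": TCP position; "tool_rot": TCP orientation; "ft_force": force on the tool from outside, world axes, zero at the start; "wrist_torque": the same for the moment, N m; "grip_width": finger opening in m.
Only numpy, scipy, OpenCV 4.12 (cv2) and the standard library are available. Lean on these libraries where they do the work, as an engineer would, in place of code of your own. Each camera call takes 0.05 s, during which the arm holds its last target.

### The job

The steel locating pin standing on the small round pedestal of the roundness tester is off centre: push it with light fingertip taps, low down on its collar, until it stands central on the pedestal, with an even margin all round. It stands on a narrow stub and topples easily: do not knock it over or off, and do not grip it, lift it or hit it hard. Leave the other things alone, and finish with the pin standing by itself.

Things in the scene. Friction and masses are not known exactly. Their poses are not given: they have to be found in the camera images.
- locating_pin: The pin to centre: bright turned steel, about 0.17 kg. From the bottom: stub 18 mm dia x 8 mm (it stands on this), collar 38 mm dia from 8 to 16 mm up, head 22 mm dia up to 44 mm. Origin: centre of the stub's underside, z up its axis. Pushed slowly at the collar's rim (about 1 N) it slides and stops when the push stops; pushed high it topples. Starts 10 to 15 mm off centre, any direction.
- pedestal_top (a point): Centre of the pedestal's flat round top, a dark steel disc 60 mm in diameter with fine turned rings, 120 mm above the bench; z points up, the x direction means nothing. 35 mm below it is a silver turntable 150 mm in diameter (two small knobs reach out to 94 mm from the axis). Pedestal and turntable are fixed.
- tester: The tester's heavy grey base plate, fixed, its top 50 mm above the bench. Origin on the bench under the pedestal's axis. In its frame the plate spans x -120 to 120, y -140 to 270 mm; a column 50 mm square and 456 mm tall stands at x 55, y 215 mm, its carriage (75 x 85 mm) 322 to 408 mm up, a short measuring arm swung aside from it to x 213 mm.
- spare_pin: a second, identical locating pin standing on its stub on the plate; 38 mm across, 44 mm tall; origin at the centre of its foot. Leave it alone.
- cap_screw: a black socket-head screw standing head down on the plate; 36 mm across, 70 mm tall; origin at the centre of its underside. Leave it alone.
- ring_gauge: a plain steel ring lying on the plate, 66 mm across, 18 mm high; origin at the centre of its underside. Leave it alone.
- hammer: a small hammer with a wooden handle lying on the bench, 200 mm long, at most 40 mm high. Leave it alone.
- hex_nut: a large steel nut lying on the bench, 55 mm across, 24 mm high. Leave it alone.
- oil_bottle: a white oil bottle with a red nozzle standing on the bench, 60 mm across, 150 mm tall. Leave it alone.
- gauge_case: a dark wooden case lying on the bench, 170 x 100 x 35 mm. Leave it alone.
There are look-alikes about, which are no part of the job. What is shaped like the locating_pin but purple or turquoise is not meant.

How it is judged (in metres and radians):
At the end, for the whole second after the job is handed in: The pin stands upright (within 2 degrees) and still on its stub on the pedestal top, its axis within 4 mm of the pedestal's (horizontal distance between locating_pin and pedestal_top below 0.004 m and z of locating_pin in the frame of pedestal_top between -0.003 and 0.003 m and angle between locating_pin's own z axis and vertical below 0.04 rad and linear speed of locating_pin below 0.01 m/s and angular speed of locating_pin below 0.1 rad/s); the robot touches nothing.
It fails at once if the pin is tipped by more than 15 degrees or knocked over (angle between locating_pin's own z axis and vertical above 0.26 rad).
It fails at once if the pin is lifted off the pedestal (foot more than 6 mm above it) (z of locating_pin in the frame of pedestal_top above 0.006 m).
It fails at once if the pin drops off the pedestal (z of locating_pin in the frame of pedestal_top below -0.006 m).
It fails at once if the pin is gripped or hit hard: the fingers bear on it with more than 18 N (contact force between the fingers and locating_pin above 18 N).
It fails at once if another thing on the plate or the bench is moved by more than 20 mm (distance of any of spare_pin, cap_screw, ring_gauge, hammer, hex_nut, oil_bottle, gauge_case from where it was at the start of the episode above 0.02 m).
It also fails if it takes over 38 s, if anything falls off the work surface, if the arm or the gripper's body presses on something with over 40 N, if the wrist force passes 120 N, or if a joint passes its speed limit or range.

## Working session

There is one attempt and no reset: what is moved stays moved. The work goes in short steps, Python scripts to look and compute and a tool call to move; the robot and the scene stay as the last step left them, time stands still between calls to the robot, and variables do not carry over. Pictures are saved under pics/ and viewed, and the job is handed in when it is done.

Besides the shell and the picture viewer there is one more tool, called after "Emit:" in YAML: its name, and indented under it one key for each argument. servo_tool: Moves the arm, as the interface text tells. Its arguments: {"type":"object","properties":{"rows":{"type":"array","items":{"type":"number"}},"force":{"type":"number"}},"required":["rows"]}

```bash
mkdir -p pics; cat > h.py <<'E'
import numpy as np, cv2
from rig import env
def snap(n,f):
    im=env.get_image(n); cv2.imwrite(f,im[:,:,::-1]); return im
def ray(n,uv,st=None):
    m=env.camera_model(n);K=np.array(m["camera_matrix"])
    d=np.linalg.inv(K)@np.array([uv[0],uv[1],1.])
    if n=="wrist":
        M=np.array(m["mount"]);R=np.array(st["tool_rot"]);p=np.array(st["position"])
        return R@M[:3,3]+p, R@M[:3,:3]@d
    R=np.array(m["R"]);t=np.array(m["t"])
    return -R.T@t, R.T@d
def onplane(n,uv,z,st=None):
    o,d=ray(n,uv,st); return o+d*(z-o[2])/d[2]
def proj(n,X):
    m=env.camera_model(n);K=np.array(m["camera_matrix"]);c=K@(np.array(m["R"])@X+np.array(m["t"]));return c[:2]/c[2]
E
python3 - <<'E'
from h import *
s=env.observe();print(s)
for n in("scene","top"): snap(n,f"pics/{n}0.png"); m=env.camera_model(n);print(n,m["camera_matrix"],-np.array(m["R"]).T@np.array(m["t"]))
snap("wrist","pics/wrist0.png");print(env.camera_model("wrist"))
E
```

```text
{'time_s': 0.0, 'q': array([-8.96298758e+01,  2.18413701e+01,  7.43853302e+01, -1.22571139e-04,
        8.38583325e+01, -1.23338013e+01]), 'qvel': array([-0.01780911, -0.10172884, -0.0621204 ,  0.07971211, -0.01283525,
        0.04938959]), 'joint_efforts': array([ 3.22360116e-03, -4.48461270e+01, -2.31281698e+01, -8.20816626e-05,
        4.76700530e-03, -1.77920803e-06]), 'position': array([ 0.12096592, -0.53622811,  0.23070483]), 'tool_rot': array([[-9.75519431e-01, -1.17140065e-05,  2.19913256e-01],
       [-2.19913031e-01,  1.48405672e-03, -9.75518353e-01],
       [-3.14936517e-04, -9.99998899e-01, -1.45030223e-03]]), 'ft_force': array([ 0.18702158, -0.29909933,  0.6074238 ]), 'wrist_torque': array([ 0.00722462,  0.00904347, -0.04464882]), 'grip_width': 0.08524063788757684}
scene [[499.80509322   0.         254.57907306]
 [  0.         499.80509322 196.11216622]
 [  0.           0.           1.        ]] [ 1.46146862 -0.48103384  0.73833454]
top [[365.51028916   0.         258.6494091 ]
 [  0.         365.51028916 194.4740215 ]
 [  0.           0.           1.        ]] [0.40875471 0.02374011 1.15954248]
{'camera_matrix': array([[277.14456397,   0.        , 254.26176138],
       [  0.        , 277.14456397, 189.52985647],
       [  0.        ,   0.        ,   1.        ]]), 'mount': array([[-5.09539926e-04,  9.63195615e-01,  2.68800945e-01,
        -6.80653411e-02],
       [-1.31085325e-03, -2.68801392e-01,  9.63194733e-01,
        -1.42765085e-01],
       [ 9.99999011e-01,  1.38427581e-04,  1.39957314e-03,
         4.27677151e-04],
       [ 0.00000000e+00,  0.00000000e+00,  0.00000000e+00,
         1.00000000e+00]])}
```

View pics/scene0.png

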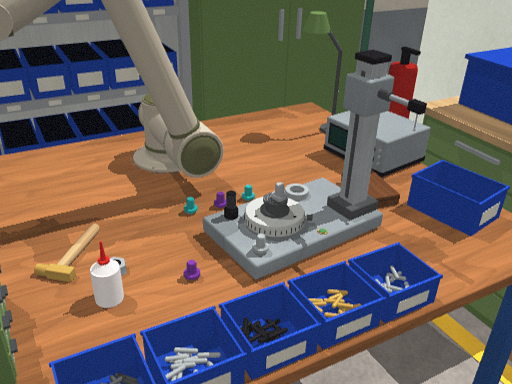

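View pics/top0.png

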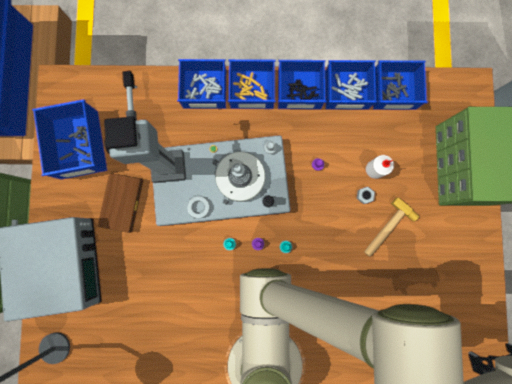

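View pics/wrist0.png

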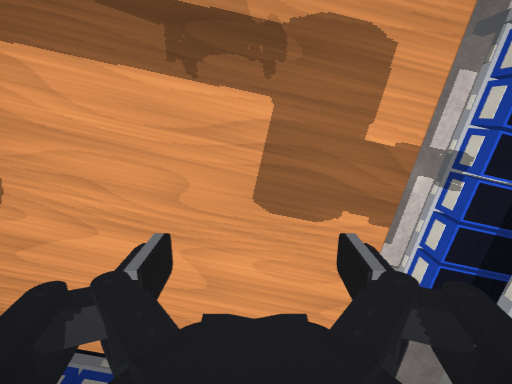

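The target is the pin on the pedestal, at scene (279,192) and top (239,171). Things it could be mistaken for:
- the steel spare pin on the plate: scene (261,243), top (270,147)
- turquoise pins: scene (190,205) and (248,192), top (230,243) and (286,246)
- purple pins: scene (192,270) and (221,200), top (318,164) and (259,243)

I'll check the choice in a close crop.

```bash
python3 - <<'E'
import cv2,numpy as np
a=cv2.imread("pics/top0.png")[125:225,180:300];b=cv2.imread("pics/scene0.png")[165:265,210:330]
a=cv2.resize(a,(400,333),interpolation=2);b=cv2.resize(b,(400,333),interpolation=2)
cv2.imwrite("pics/c0.png",np.hstack([a,b]))
from h import *
p=onplane("top",(239,176),.085);print(p)
for z in(.12,.164):print(onplane("top",(239,171),z),onplane("scene",(279,190),z))
print(onplane("top",(270,147),.094), onplane("top",(268,201),.12))
E
```

```text
[0.56685684 0.07923613 0.085     ]
[0.57621561 0.07757555 0.12      ] [0.53886393 0.10671967 0.12      ]
[0.5691276  0.07529689 0.164     ] [0.60451546 0.06489579 0.164     ]
[ 0.65286698 -0.0122782   0.094     ] [ 0.4901706  -0.00600975  0.12      ]
```

View pics/c0.png

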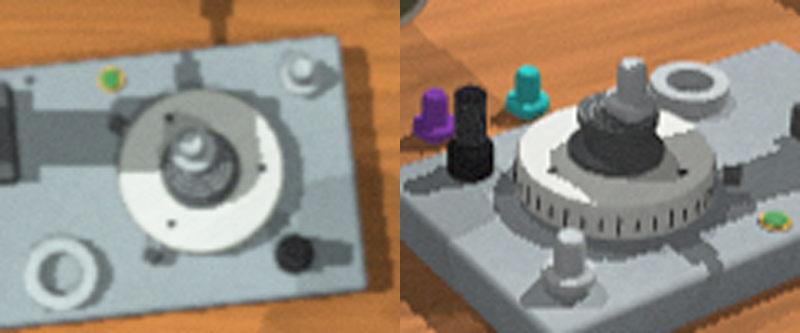

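The crop confirms it: a bright steel pin on the dark pedestal, off toward +x and slightly +y. I'll move above it with the fingers shut and the camera on the inner side.

Emit:
servo_tool:
  rows: [0,0.012,0.018,0.01,0,0,6.2,0,0.015,0.02,0.01,0,0,6.2,0,0.015,0.02,0.01,0,0,6.2,0,0.015,0.02,0.01,0,0,6.2,0,0.015,0.02,0.01,0,0,6.2,0,0.015,0.02,0.01,0,0,6.2,0,0.015,0.02,0.01,0,0,6.2,0,0.015,0.02,0,0,0,6.2,0,0.015,0.02,0,0,0,6.2,0,0.015,0.02,0,0,0,6.2]
  force: 20

```text
time_s: 0.98
position: [0.2685, -0.3374, 0.3013]
tool_rot: [[-0.259, 0.0, 0.966], [-0.966, -0.0, -0.259], [0.0, -1.0, 0.0]]
ft_force: [-0.1, -0.2, -0.5]
grip_width: 0.0
```

Emit:
servo_tool:
  rows: [0,0.015,0.021,0,0,0,6.2,0,0.015,0.021,0,0,0,6.2,0,0.015,0.021,0,0,0,6.2,0,0.015,0.021,0,0,0,6.2,0,0.015,0.021,0,0,0,6.2,0,0.015,0.021,0,0,0,6.2,0,0.015,0.021,0,0,0,6.2,0,0.015,0.021,0,0,0,6.2,0,0.015,0.021,0,0,0,6.2,0,0.015,0.021,0,0,0,6.2]

```text
time_s: 1.82
position: [0.4184, -0.1273, 0.3012]
tool_rot: [[0.732, -0.0, 0.682], [-0.682, 0.0, 0.732], [-0.0, -1.0, -0.0]]
ft_force: [0.1, -0.0, 0.1]
grip_width: 0.0001
```

Emit:
servo_tool:
  rows: [0,0.016,0.021,0,0,0,6.2,0,0.016,0.021,0,0,0,6.2,0,0.016,0.021,0,0,0,6.2,0,0.016,0.021,0,0,0,6.2,0,0.016,0.021,0,0,0,6.2,0,0.016,0.021,0,0,0,6.2,0,0.016,0.021,0,0,0,6.2,0,0.016,0.021,0,0,0,6.2,0,0.016,0.021,0,0,0,6.2,0,0.016,0.021,0,0,0,6.2]

```text
time_s: 2.65
position: [0.5785, 0.0828, 0.301]
tool_rot: [[0.945, -0.001, -0.326], [0.326, 0.0, 0.945], [-0.001, -1.0, 0.0]]
ft_force: [0.8, 0.3, 0.5]
grip_width: -0.0
```

```bash
python3 - <<'E'
from h import *
s=env.observe();print(s["time_s"],s["position"],s["tool_rot"],s["ft_force"],s["grip_width"],s["q"])
im=snap("wrist","pics/w1.png");im=snap("top","pics/t1.png")
E
```

```text
2.65 [0.57852771 0.08275007 0.30099925] [[ 9.45395909e-01 -6.36783174e-04 -3.25923564e-01]
 [ 3.25923636e-01  1.02926801e-05  9.45396099e-01]
 [-5.98657702e-04 -9.99999797e-01  2.17273345e-04]] [0.78047362 0.26329179 0.45764264] -1.186895998486748e-05 [-3.45783785e+00  2.33428287e+01  6.04934789e+01 -1.62138708e-03
  9.62001465e+01 -1.12479555e+02]
```

View pics/w1.png

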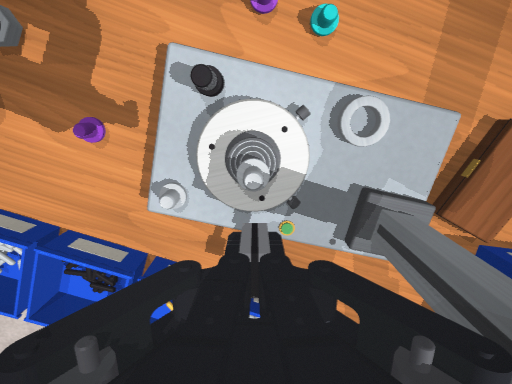

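```bash
python3 - <<'E'
import cv2,numpy as np
a=cv2.imread("pics/w1.png")[90:220,185:325]
cv2.imwrite("pics/c1.png",cv2.resize(a,(640,594),interpolation=cv2.INTER_CUBIC))
E
```

```text
(no output)
```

View pics/c1.png

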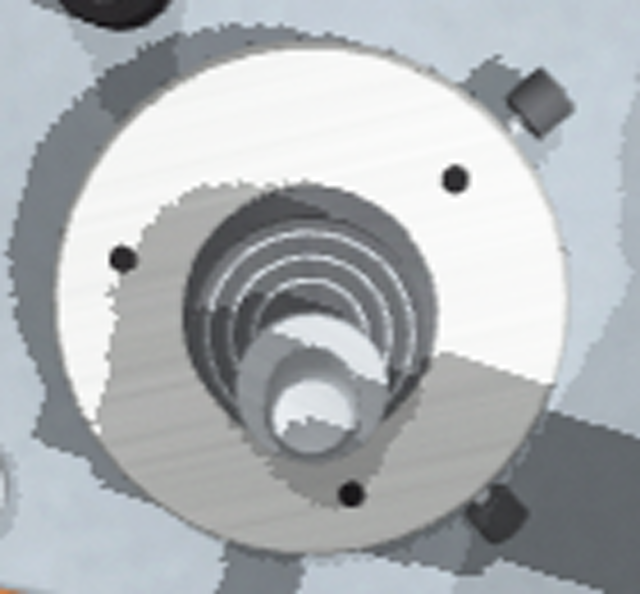

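```bash
python3 - <<'E'
from h import *
s=env.observe()
f=lambda x,y,z:onplane("wrist",(184.6+x/4.571,89.6+y/4.571),z,s)
P=f(312,333,.12);T=f(312,299,.085);H=f(312,416,.164);C=f(313,391,.136)
print("ped",P,"tt",T,"head",H,"collar",C, 'L/R', f(184,333,.12)-f(436,333,.12), f(236,391,.136)-f(390,391,.136))
x=s["tool_rot"][:,0];z=s["tool_rot"][:,2]
for a in(H,C):
  for b in (P,T): d=(a-b);print(d@x,d@z)
E
```

```text
ped [0.56912129 0.078095   0.12      ] tt [0.5657597  0.07674729 0.085     ] head [0.57973144 0.08198978 0.164     ] collar [0.58010159 0.08222833 0.136     ] L/R [ 0.02123699 -0.06133542  0.        ] [ 0.01248991 -0.03607142  0.        ]
0.011257276795075394 0.0002614414852355806
0.014840416615669677 0.00047394908405017333
0.011712468266009243 0.0003364997757158717
0.015295608086603525 0.0005490073745304644
```

The camera is fine for this, and the tool x axis is already along the offset. I'll come down behind the pin, outside its collar.

Emit:
servo_tool:
  rows: [0,0.022,0.007,0,0,0,0,0,0.022,0.007,-0.01,0,0,0,0,0,0,-0.025,0,0,0,0,0,0,-0.03,0,0,0,0,0,0,-0.03,0,0,0,0,0,0,-0.03,0,0,0,0,0,0,-0.02,0,0,0,0,0,0,-0.014,0,0,0,0,0,0,-0.007,0,0,0,0,0,0,0,0,0,0]

```text
time_s: 3.58
position: [0.6212, 0.095, 0.1339]
tool_rot: [[0.948, -0.003, -0.32], [0.32, -0.0, 0.948], [-0.003, -1.0, 0.001]]
ft_force: [-0.7, 0.7, -0.3]
grip_width: 0.0001
```

```bash
python3 - <<'E'
from h import *
s=env.observe();print(s["time_s"],s["position"],s["ft_force"])
im=snap("wrist","pics/w2.png")
E
```

```text
3.5833 [0.62120836 0.09504861 0.13390341] [-0.69918819  0.6732567  -0.33949295]
```

View pics/w2.png

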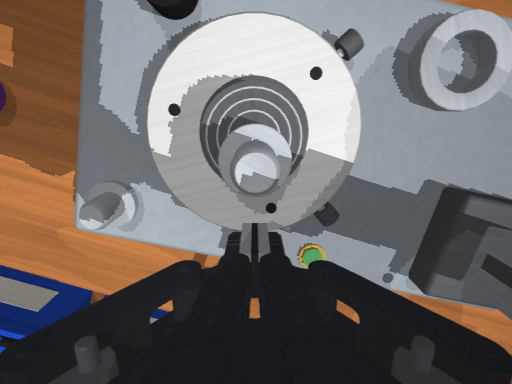

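```bash
python3 - <<'E'
import cv2,numpy as np
a=cv2.imread("pics/w2.png")[70:250,190:320]
cv2.imwrite("pics/c2.png",cv2.resize(a,None,fx=3.3,fy=3.3,interpolation=cv2.INTER_CUBIC))
E
```

```text
(no output)
```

View pics/c2.png

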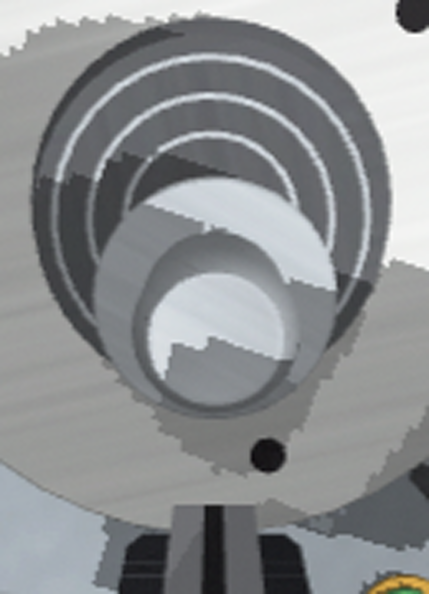

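```bash
cat > meas.py <<'E'
from h import *
from scipy.optimize import least_squares
def rings(im,s,c0,dbg=None):
    g=cv2.cvtColor(im,cv2.COLOR_RGB2GRAY)
    t=cv2.morphologyEx(g,cv2.MORPH_TOPHAT,np.ones((5,5),np.uint8))
    ys,xs=np.nonzero(t>35)
    P=np.array([onplane("wrist",(x,y),.12,s) for x,y in zip(xs,ys)])[:,:2]
    c=np.array(c0[:2])
    keep=np.linalg.norm(P-c,axis=1)<.034
    P=P[keep]; Q=np.c_[xs,ys][keep]
    return P,Q
E
python3 - <<'E'
from meas import *
s=env.observe();im=cv2.imread("pics/w2.png")[:,:,::-1].copy()
f=lambda x,y,z:onplane("wrist",(189.65+x/3.3,69.65+y/3.3),z,s)
C=f(215,298,.136);H=f(218,338,.164);P0=f(212,215,.12);print(P0,C,H)
for a,b,z in(((53,205),(371,205),.12),((34,205),(391,205),.12),((93,298),(337,298),.136),((212,18),(212,215),.12),((212,56),(212,215),.12),((212,95),(212,215),.12),((212,132),(212,215),.12)):print(np.linalg.norm(f(*a,z)-f(*b,z)))
P,Q=rings(im,s,P0)
r=np.linalg.norm(P-P0[:2],axis=1);print(np.histogram(r,20,(0,.034)))
v=im[:,:,::-1].copy();v[Q[:,1],Q[:,0]]=(0,0,255);cv2.imwrite("pics/d2.png",cv2.resize(v[70:250,190:320],None,fx=3.3,fy=3.3,interpolation=0))
E
```

```text
[0.56916917 0.07646618 0.12      ] [0.57997411 0.08065263 0.136     ] [0.58031746 0.0811501  0.164     ]
0.05394352327201411
0.06055916550060693
0.03822255936286371
0.031204739466551112
0.025448915189749285
0.019415093810185143
0.013568422469361383
(array([  0,   4,   0,   0,   0,   8,   5,  72,  78,   1,   3, 237,  73,
         4, 112, 316,  59,   6,   9,   6]), array([0.    , 0.0017, 0.0034, 0.0051, 0.0068, 0.0085, 0.0102, 0.0119,
       0.0136, 0.0153, 0.017 , 0.0187, 0.0204, 0.0221, 0.0238, 0.0255,
       0.0272, 0.0289, 0.0306, 0.0323, 0.034 ]))
```

View pics/d2.png

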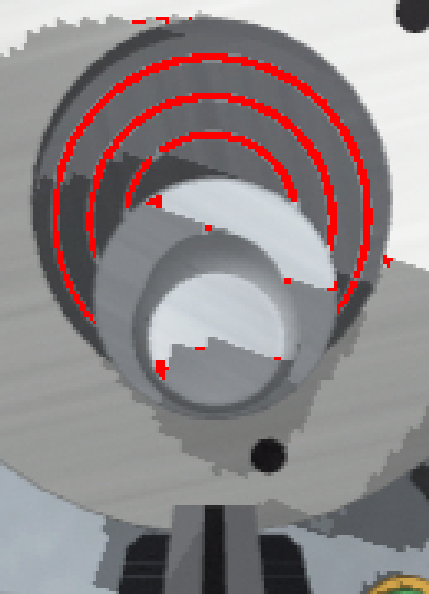

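```bash
cat >> meas.py <<'E'
def centre(im,s,c0):
    P,Q=rings(im,s,c0)
    c=np.array(c0[:2]);k=None
    R=np.array([.0135,.020,.0265])
    for it in range(4):
        r=np.linalg.norm(P-c,axis=1)
        k=np.abs(r[:,None]-R).argmin(1);ok=np.abs(r-R[k])<(.003 if it<2 else .0015)
        fun=lambda p:np.linalg.norm(P[ok]-p[:2],axis=1)-p[2:][k[ok]]
        so=least_squares(fun,np.r_[c,R],loss="soft_l1",f_scale=.0005);c=so.x[:2];R=so.x[2:]
    return c,R,ok.sum(),np.std(fun(so.x))
E
python3 - <<'E'
from meas import *
s=env.observe();im=cv2.imread("pics/w2.png")[:,:,::-1].copy()
c,R,n,e=centre(im,s,(.569,.0765));print(c,R,n,e)
f=lambda x,y,z:onplane("wrist",(189.65+x/3.3,69.65+y/3.3),z,s)
for q in((215,298,.136),(218,338,.164)):
  d=f(*q)[:2]-c;print(d,np.linalg.norm(d),d@s["tool_rot"][:2,0],d@s["tool_rot"][:2,2])
tip=s["position"]; d=tip[:2]-f(215,298,.136)[:2];print(d@s["tool_rot"][:2,0],d@s["tool_rot"][:2,2])
print([onplane("wrist",(189.65+x/3.3,69.65+y/3.3),tip[2],s)-tip for x,y in((172,505),(258,505))], s["tool_rot"])
E
```

```text
Traceback (most recent call last):
  File "meas.py", line 13, in centre
    P,Q=rings(im,s,c0)
        ~~~~~^^^^^^^^^
  File "meas.py", line 7, in rings
    P=np.array([onplane("wrist",(x,y),.12,s) for x,y in zip(xs,ys)])[:,:2]
                ~~~~~~~^^^^^^^^^^^^^^^^^^^^^
  File "h.py", line 14, in onplane
    o,d=ray(n,uv,st); return o+d*(z-o[2])/d[2]
        ~~~^^^^^^^^^
  File "h.py", line 6, in ray
    m=env.camera_model(n);K=np.array(m["camera_matrix"])
ValueError: time passes only in moves, steps and waits
```

```bash
sed -i 's/^def snap/import functools\n@functools.lru_cache\ndef cm(n): return env.camera_model(n)\ndef snap/; s/m=env.camera_model(n)/m=cm(n)/' h.py
python3 - <<'E'
from meas import *
s=env.observe();im=cv2.imread("pics/w2.png")[:,:,::-1].copy()
print(s["time_s"],s["position"])
c,R,n,e=centre(im,s,(.569,.0765));print(c,R,n,e)
f=lambda x,y,z:onplane("wrist",(189.65+x/3.3,69.65+y/3.3),z,s)
for q in((215,298,.136),(218,338,.164)):
  d=f(*q)[:2]-c;print(d,np.linalg.norm(d),d@s["tool_rot"][:2,0],d@s["tool_rot"][:2,2])
tip=s["position"]; d=tip[:2]-f(215,298,.136)[:2];print(d@s["tool_rot"][:2,0],d@s["tool_rot"][:2,2])
print([onplane("wrist",(189.65+x/3.3,69.65+y/3.3),tip[2],s)-tip for x,y in((172,505),(258,505))], s["tool_rot"])
E
```

```text
3.6333 [0.6218239  0.0951225  0.13532784]
[0.57054049 0.07667022] [0.01464442 0.02070109 0.02670797] 950 0.0003730745292667909
[0.00943362 0.00398241] 0.010239766484002056 0.010211841887365833 0.0007556839719293708
[0.00977697 0.00447987] 0.010754463251553412 0.010696276481429968 0.0011171843771203768
0.044279528968967495 0.0003233022623418248
[array([-0.00630748, -0.01003972,  0.        ]), array([-0.01093177,  0.00361374,  0.        ])] [[ 9.47462323e-01 -6.76286802e-04 -3.19866674e-01]
 [ 3.19866698e-01 -7.58709786e-05  9.47462553e-01]
 [-6.65025018e-04 -9.99999768e-01  1.44436732e-04]]
```

The pin is about 10–11 mm off, along the tool x axis (head and collar fits agree). The gap from finger to collar is about 15 mm. I'll drop to collar height and close most of that gap.

Emit:
servo_tool:
  rows: [0,-0.002,-0.0007,-0.002,0,0,0,0,-0.002,-0.0007,-0.002,0,0,0,0,-0.002,-0.0007,0,0,0,0,0,-0.002,-0.0007,0,0,0,0,0,-0.002,-0.0007,0,0,0,0,0,0,0,0,0,0,0,0,0,0,0,0,0,0]

```text
time_s: 4.22
position: [0.612, 0.0919, 0.1316]
tool_rot: [[0.947, 0.0, -0.321], [0.321, -0.0, 0.947], [0.0, -1.0, -0.0]]
ft_force: [-0.9, 0.7, 0.4]
grip_width: 0.0002
```

```bash
python3 - <<'E'
from h import *
s=env.observe();print(s["time_s"],s["position"],s["ft_force"])
im=snap("wrist","pics/w3.png")
cv2.imwrite("pics/c3.png",cv2.resize(im[70:250,190:320,::-1],None,fx=3.3,fy=3.3,interpolation=cv2.INTER_CUBIC))
E
```

```text
4.2167 [0.61196055 0.09194451 0.13157344] [-0.94922839  0.74326015  0.41356552]
```

View pics/c3.png

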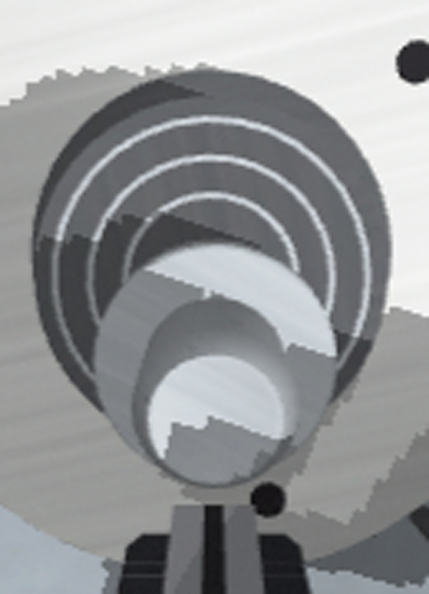

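Gap is now about 3–5 mm: collar bottom edge at crop row 486, finger edge at 505. First slow push of 10 mm.

Emit:
servo_tool:
  rows: [0,-0.001,-0.0003,0,0,0,0,0,-0.001,-0.0003,0,0,0,0,0,-0.001,-0.0003,0,0,0,0,0,-0.001,-0.0003,0,0,0,0,0,-0.001,-0.0003,0,0,0,0,0,-0.001,-0.0003,0,0,0,0,0,-0.001,-0.0003,0,0,0,0,0,-0.001,-0.0003,0,0,0,0,0,-0.001,-0.0003,0,0,0,0,0,0,0,0,0,0,0]

```text
time_s: 5.1
position: [0.6028, 0.0893, 0.1313]
tool_rot: [[0.947, -0.0, -0.321], [0.321, -0.0, 0.947], [-0.0, -1.0, 0.0]]
ft_force: [1.1, 0.9, -0.5]
grip_width: 0.0001
```

```bash
python3 - <<'E'
from meas import *
s=env.observe();print(s["time_s"],s["position"],s["ft_force"])
im=snap("wrist","pics/w4.png")
print(centre(im.copy(),s,(.570,.0766)))
cv2.imwrite("pics/c4.png",cv2.resize(im[70:250,190:320,::-1],None,fx=3.3,fy=3.3,interpolation=cv2.INTER_CUBIC))
E
```

```text
5.1 [0.60280572 0.08925766 0.13133038] [ 1.12620554  0.94897254 -0.54606165]
(array([0.5698039, 0.0766189]), array([0.01456337, 0.02050015, 0.0264855 ]), np.int64(782), np.float64(0.0003591362706957044))
```

View pics/c4.png

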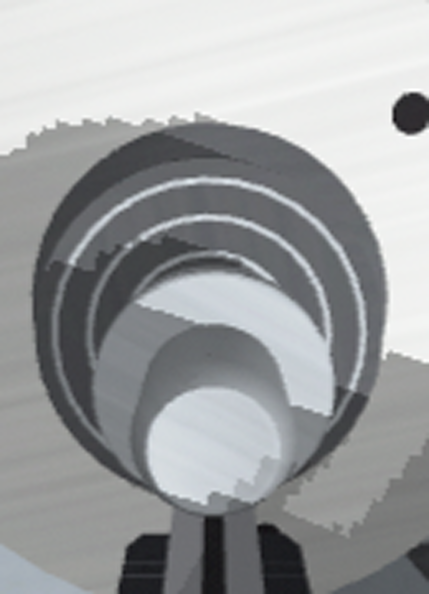

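```bash
python3 - <<'E'
from meas import *
s=env.observe();c=np.array([.5698,.0766])
f=lambda x,y,z:onplane("wrist",(189.65+x/3.3,69.65+y/3.3),z,s)
for q in((213.5,391.5,.136),(216,450,.164)):
  d=f(*q)[:2]-c;print(d,d@s["tool_rot"][:2,0],d@s["tool_rot"][:2,2])
  d=s["position"][:2]-f(*q)[:2];print(d,d@s["tool_rot"][:2,0])
E
```

```text
[0.00463411 0.00245455] 0.005176538671994503 0.0008385934807221734
[0.02841991 0.01019985] 0.030189903444835436
[0.00457389 0.00279788] 0.005229609521594069 0.0011830994280918566
[0.02848014 0.00985652] 0.030136832595235873
```

Contact made, and the pin slid to about 5.2 mm out. I'll push another 5.5 mm, then back off.

Emit:
servo_tool:
  rows: [0,-0.0009,-0.0003,0,0,0,0,0,-0.0009,-0.0003,0,0,0,0,0,-0.0009,-0.0003,0,0,0,0,0,-0.0009,-0.0003,0,0,0,0,0,-0.0009,-0.0003,0,0,0,0,0,-0.0007,-0.0003,0,0,0,0,0,0,0,0,0,0,0,0,0,0,0,0,0,0]

```text
time_s: 5.82
position: [0.5977, 0.0875, 0.1313]
tool_rot: [[0.947, -0.0, -0.321], [0.321, -0.0, 0.947], [-0.0, -1.0, 0.0]]
ft_force: [0.1, 0.1, 0.1]
grip_width: 0.0
```

Emit:
servo_tool:
  rows: [0,0.001,0.0003,0,0,0,0,0,0.004,0.0013,0,0,0,0,0,0.006,0.002,0,0,0,0,0,0.006,0.002,0,0,0,0,0,0.003,0.001,0,0,0,0,0,0,0,0,0,0,0,0,0,0,0,0,0,0,0,0,0,0,0,0,0]

```text
time_s: 6.48
position: [0.6177, 0.0941, 0.1312]
tool_rot: [[0.947, -0.0, -0.321], [0.321, -0.0, 0.947], [-0.0, -1.0, 0.0]]
ft_force: [-0.5, -0.7, 0.2]
grip_width: -0.0002
```

```bash
python3 - <<'E'
from meas import *
s=env.observe();print(s["time_s"],s["position"],s["ft_force"])
im=snap("wrist","pics/w5.png")
print(centre(im.copy(),s,(.570,.0766)))
cv2.imwrite("pics/c5.png",cv2.resize(im[40:220,190:320,::-1],None,fx=3.3,fy=3.3,interpolation=cv2.INTER_CUBIC))
E
```

```text
6.4833 [0.61767672 0.09408867 0.13120073] [-0.50480785 -0.70174274  0.18649366]
(array([0.56975584, 0.07655251]), array([0.02097144, 0.02042892, 0.02646152]), np.int64(718), np.float64(0.00031798323737958206))
```

View pics/c5.png

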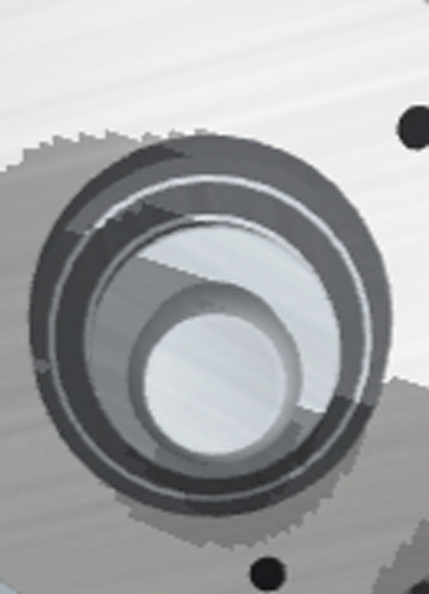

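```bash
python3 - <<'E'
from meas import *
s=env.observe();c=np.array([.56976,.07655])
f=lambda x,y,z:onplane("wrist",(189.65+x/3.3,39.65+y/3.3),z,s)
# outer ring visible all round: top 177, bottom 496, left 48,right 372 ; rim bottom
print([f(x,y,.12)[:2] for x,y in((212,177),(212,496),(48,325),(372,325))], (f(212,177,.12)+f(212,496,.12))/2)
for q in((212.5,350,.136),(215.5,384.5,.164)):
  d=f(*q)[:2]-c;print(d,d@s["tool_rot"][:2,0],d@s["tool_rot"][:2,2])
E
```

```text
[array([0.54435756, 0.06839328]), array([0.59437878, 0.08534342]), array([0.57518239, 0.05004147]), array([0.55786962, 0.10105437])] [0.56936817 0.07686835 0.12      ]
[-0.00120801  0.00016385] -0.0010916041376303636 0.0005427045586325102
[-0.00046517  0.00085793] -0.00016537535032252562 0.0009618104828878704
```

The outer ring now shows an even margin all round, and the pin is within about 1 mm. I'll retreat, lift and cross-check from above.

Emit:
servo_tool:
  rows: [0,0.005,0.002,0.005,0,0,0,0,0.003,0.001,0.02,0,0,0,0,0,0,0.03,0,0,0,0,0,0,0.035,0,0,0,0,0,0,0.03,0,0,0,0,-0.01,-0.003,0.02,0,0,0,0,-0.02,-0.007,0,0,0,0,0,-0.015,-0.005,0,0,0,0,0,0,0,0,0,0,0,0,0,0,0,0,0,0]

```text
time_s: 7.37
position: [0.5808, 0.0821, 0.2722]
tool_rot: [[0.947, 0.001, -0.32], [0.32, 0.0, 0.947], [0.001, -1.0, -0.0]]
ft_force: [0.7, -0.4, -0.7]
grip_width: 0.0001
```

```bash
python3 - <<'E'
from meas import *
s=env.observe();print(s["time_s"],s["position"],s["ft_force"])
im=snap("wrist","pics/w6.png");sc=snap("scene","pics/s6.png")
print(centre(im.copy(),s,(.570,.0766)))
a=cv2.resize(im[110:220,200:310,::-1],(396,396),interpolation=cv2.INTER_CUBIC);b=cv2.resize(sc[165:265,225:325,::-1],(396,396),interpolation=cv2.INTER_CUBIC)
cv2.imwrite("pics/c6.png",np.hstack([a,b]))
E
```

```text
7.3667 [0.58082517 0.08210268 0.27216978] [ 0.74965465 -0.44380966 -0.72019778]
(array([0.56964459, 0.07641069]), array([0.01543858, 0.0203188 , 0.02645954]), np.int64(244), np.float64(0.0005096839809330815))
```

View pics/c6.png

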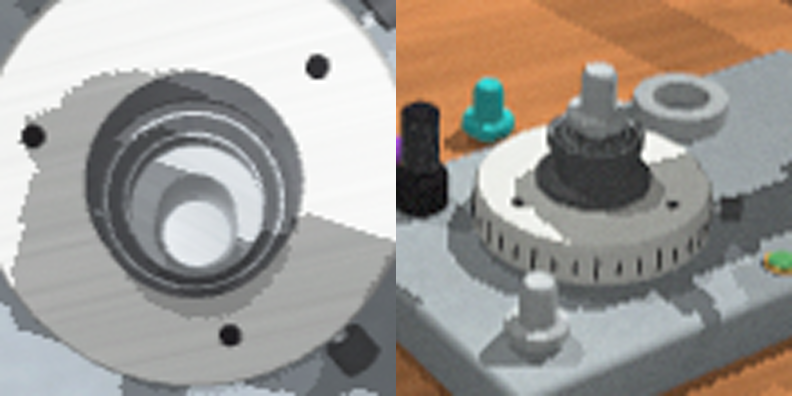

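Both views show the pin upright and central, with the arm clear of it. Handing in.

```bash
python3 -c "
from rig import env
print(env.close_job())"
```

```text
the job is handed in; nothing more can be done
None
```

I centred the locating pin and handed the job in at about 7.5 s of the 38 s allowed. With the fingers shut, I pushed it about 11 mm at collar height (z ≈ 131 mm) in two slow pushes, then backed off and lifted clear.

- **Centring:** the last close measurement put the pin's axis about 1 mm from the pedestal's, against the 4 mm limit. Seen from the collar it was 1.2 mm off and from the top of the head 1.0 mm. The two views differ by up to 0.9 mm along the push direction, which is within the camera calibration.
- **Final views:** the wrist and scene pictures show the pin upright with an even ring margin, and nothing touching it. The pin did not tip visibly, and the forces read at the end of each move stayed around 1 N.
- **Weak check:** the fitted ring radii came out slightly uneven once the collar hid the inner ring. The ring centre itself stayed steady to about 1 mm throughout.
- **Not checked:** I did not measure the other objects for movement, though the arm's path stayed clear of them.

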